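Sort the loose parts on the trolley into their trays

TASK

Clear up the trolley front by sorting the five loose parts into the steel trays: put both hexagon nuts in the round dish, stand the two small sleeves upright in the two-bay tray, one centred in each bay, and lay the screwdriver flat along the middle of the long tray. Leave the grease tin and the small carton where they are.

Things in the scene. Friction and masses are not known exactly. Their poses are not given: they have to be found in the camera images.
- sleeve_1: small beige sleeve (short tube, open at both ends), outside diameter 47 mm, 85 mm tall, standing upright; far smaller than the tall sleeves at the back. Origin: centre of its underside, z up along the tube. Grip it round the outside, anywhere along its height (the bore takes no finger). About 0.09 kg. Belongs in a bay of the two-bay tray.
- sleeve_2: small beige sleeve (short tube, open at both ends), outside diameter 45 mm, 75 mm tall, standing upright; far smaller than the tall sleeves at the back. Origin: centre of its underside, z up along the tube. Grip it round the outside, anywhere along its height (the bore takes no finger). About 0.09 kg. Belongs in a bay of the two-bay tray.
- nut_1: loose grey M12 hexagon nut lying flat, 19 mm across flats, 21 to 22 mm over corners, 11 mm thick. Origin: centre of its underside, z up along the hole; two opposite flats face along its x and -x (so other flats lie at 60 degree steps). 0.02 kg. Belongs in the round dish.
- nut_2: loose grey M12 hexagon nut lying flat, 19 mm across flats, 21 to 22 mm over corners, 11 mm thick. Origin: centre of its underside, z up along the hole; two opposite flats face along its x and -x (so other flats lie at 60 degree steps). 0.02 kg. Belongs in the round dish.
- screwdriver: screwdriver lying flat, 200 mm long (along its own y): the orange-yellow handle is the +y half (y from 0 to 100 mm), up to 32 mm wide and 20 mm high, the thin blade the -y half. Origin: midway along the whole length, on its underside; z up. 0.09 kg, its weight lies in the handle: grip it across (along x) about the middle of the handle, y = +50 mm. Belongs in the long tray, either way round.
- long_tray: long rectangular low steel tray without partition, 92 mm (x) by 240 mm (y) outside, 84 by 232 mm inside, walls 15 mm high, floor 4 mm thick. Stays put. Origin: centre of its underside; y along its length, z up.
- two_bay_tray: rectangular steel tray with one partition across the middle that makes two equal bays, 78 mm (x) by 152 mm (y) outside, walls and partition 25 mm high and 4 mm thick, floor 4 mm thick. Each bay is 70 by 70 mm inside; their centres lie at y = +37 mm and y = -37 mm of the tray. Stays put. Origin: centre of its underside; y along its length, z up.
- round_dish: shallow round steel dish, inside diameter about 115 mm at the floor and 124 mm at the rim, 16 mm high, wall and floor 4 mm thick. Stays put. Origin: centre of its underside, z up.
- grease_tin: bystander: red grease tin, 72 mm diameter, 75 mm high, standing loose behind the work. Origin: centre of its underside. Leave it alone.
- carton: bystander: small brown cardboard carton, 61 by 76 mm, 42 mm high, standing loose behind the work. Origin: centre of its underside. Leave it alone.

How it is judged:
At the end, for the whole second after the job is handed in: One small sleeve upright (0.12 rad) on the floor of each bay, within 14 mm of its centre each way; both nuts in the dish within 58 mm of its centre; screwdriver flat on the long tray's floor, within 18 mm of centre lengthwise, 30 mm across, 0.35 rad along it; all released, at rest (((x of sleeve_1 in the frame of two_bay_tray between -0.014 and 0.014 m and y of sleeve_1 in the frame of two_bay_tray between 0.023 and 0.051 m and z of each of sleeve_1, sleeve_2 in the frame of two_bay_tray below 0.01 m and angle between each of sleeve_1, sleeve_2's own z axis and vertical below 0.12 rad and x of sleeve_2 in the frame of two_bay_tray between -0.014 and 0.014 m and y of sleeve_2 in the frame of two_bay_tray between -0.051 and -0.023 m) or (x of sleeve_1 in the frame of two_bay_tray between -0.014 and 0.014 m and y of sleeve_1 in the frame of two_bay_tray between -0.051 and -0.023 m and z of each of sleeve_1, sleeve_2 in the frame of two_bay_tray below 0.01 m and angle between each of sleeve_1, sleeve_2's own z axis and vertical below 0.12 rad and x of sleeve_2 in the frame of two_bay_tray between -0.014 and 0.014 m and y of sleeve_2 in the frame of two_bay_tray between 0.023 and 0.051 m)) and horizontal distance between each of nut_1, nut_2 and round_dish below 0.058 m and z of each of nut_1, nut_2 in the frame of round_dish below 0.025 m and x of screwdriver in the frame of long_tray between -0.03 and 0.03 m and y of screwdriver in the frame of long_tray between -0.018 and 0.018 m and z of screwdriver in the frame of long_tray below 0.01 m and angle between screwdriver's own z axis and vertical below 0.08 rad and angle between the y axis of screwdriver and the y axis of long_tray, either way round below 0.35 rad and linear speed of each of sleeve_1, nut_1, screwdriver, sleeve_2, nut_2 below 0.02 m/s and angular speed of each of sleeve_1, nut_1, screwdriver, sleeve_2, nut_2 below 0.2 rad/s); the robot touches nothing.
It fails at once if the grease tin is moved by more than 20 mm (distance of grease_tin from where it was at the start of the episode above 0.02 m).
It fails at once if the small carton is moved by more than 20 mm (distance of carton from where it was at the start of the episode above 0.02 m).
It also fails if it takes over 122 s, if anything falls off the work surface, if the arm or the gripper's body presses on something with over 40 N, if the wrist force passes 120 N, or if a joint passes its speed limit or range.

ROBOT

A 7-joint arm with a two-finger parallel gripper is mounted at the origin on a cart in front of the work surface, level with it; the furniture and walls round the work are solid. World frame = base frame: x ahead of the robot, y to its left, z up, the work surface at z = 0. Lengths are in m, angles in rad, forces in N, time in s.
With the tool pointing down it reaches from about 0.4 to 0.875 m from the base axis. Payload 19.3 kg.
Tool frame: the origin (TCP) lies on the centre line of the jaws, within the pads' length; the fingertips stand 19 mm ahead of it and the grasp point (between the pads) is the TCP; z points along the fingers, y is the line along which they close (so a half turn about z gives the same grasp; the last joint's range is limited). The gripper opens to 85 mm and grips with 20 to 120 N. Pads are 22 mm wide; open, the fingers measure 114 mm over their backs; the gripper's body (76 mm by 85 mm) begins 54 mm behind the grasp point. The pads swing forward as they close: fully open they stand 13 mm farther back than shut.
Start: joints at [1.256, 0.521, -0.036, 1.599, 0.021, 1.021, -0.113], TCP at [0.151, -0.606, 0.227] pointing down, gripper open.
Joint ranges: [-2.91, 2.91], [-0.3, 2.13], [-1.5, 1.42], [0.17, 2.43], [-1.26, 4.41], [0.16, 1.93], [-2.52, 2.52]. Speed limits (rad/s): [1.89, 1.89, 2.39, 2.39, 3.01, 3.01, 3.01].

INTERFACE

Orientations are given as a unit quaternion [x, y, z, w].
In Python, from rig import telemetry, viewer, ctrl gives the robot as it stands.
- The arm moves only by the tool servo_tool, never from a script. Its argument "series" is text: rows parted by semicolons, each of 7 numbers parted by spaces: the opening, from -1 (shut) to 1 (fully open), then the shift along the world's x, y, z in cm, then the turn, a rotation vector about the world's x, y, z in rad. In form: claw x y z ax ay az; .... A call has 1 to 10 rows; each row is the pose to reach, as a shift and turn from the pose commanded when the call began; what a row does not reach only later rows make up. A row lasts 1/10 s, in which the tool goes at most 50 mm and 8.59 degrees, less where a joint would pass 70% of its speed; a pose out of reach is approached as far as the arm can. A call with a gripper value outside its range is refused whole. The fingers move at their own pace and stop on an object; "squeeze" is the grip in N (left out, the last holds). Time passes only in rows, so rows that repeat a pose let the fingers close. It gives the time, the measured TCP pose, the force, the opening and the grip force at its end, in the units of the state.
- telemetry.get_obs(): the state, without advancing time (a new reading comes with each control period).
- viewer.snapshot(name): name is "scene" or "top" or "wrist"; returns a dict with "color" (480x640x3 uint8, red, green, blue), "z_map" (480x640 float32, m along the optical axis (not along the pixel's ray), 0 where there is no reading), "mtx" (3x3 intrinsics, pixels), "k1" (the pictures are not rectified: a ray, as slopes to the right and down, at radius r is drawn at 1 + k1 r^2 times it, then the intrinsics apply), "view" (4x4, takes a point from world to camera coordinates). Camera axes: x right, y up, looking along -z (the intrinsics and any distortion apply to the point x, -y, -z); pixel columns grow to the right and rows downward; lengths in m; the calibration is good to about 2 mm. A picture is of the moment at which its call begins.
- ctrl.close_job(): hands the job in; it is judged then, once.
The state is a dict: "t": time; "qpos": joint angles; "joint_velocities": joint speeds; "joint_torque": joint torques, N m; "ee_pos": TCP position; "ee_rot": TCP orientation; "ft_force": force on the tool from outside, world axes, zero at the start; "moment": the same for the moment, N m; "grip_width": finger opening in m; "finger_force": force on a finger pad.
Only numpy, scipy, OpenCV 4.12 (cv2) and the standard library are available. Lean on these libraries where they do the work, as an engineer would, in place of code of your own. Each camera call takes 0.05 s, during which the arm holds its last target. There are 200 camera calls.

## Working session

There is one attempt and no reset: what is moved stays moved. The work goes in short steps, Python scripts to look and compute and a tool call to move; the robot and the scene stay as the last step left them, time stands still between calls to the robot, and variables do not carry over. Pictures are saved under pics/ and viewed, at most 14 in all, crops included, and the job is handed in when it is done.

Besides the shell and the picture viewer there is one more tool, called after ">>>" in YAML: its name, and indented under it one key for each argument. servo_tool: Moves the arm, as the interface text tells. Its arguments: {"type":"object","properties":{"series":{"type":"string"},"squeeze":{"type":"number"}},"required":["series"]}

```bash
mkdir -p pics; cat > h.py <<'E'
import numpy as np, cv2
from rig import telemetry, viewer, ctrl
def snap(n,save=None):
    s=viewer.snapshot(n)
    if save: cv2.imwrite('pics/'+save,s['color'][:,:,::-1])
    return s
def cloud(s):
    K=np.array(s['mtx'],float);k=s['k1'];z=s['z_map']
    v,u=np.mgrid[0:z.shape[0],0:z.shape[1]]
    xd=(u-K[0,2])/K[0,0];yd=(v-K[1,2])/K[1,1];x,y=xd.copy(),yd.copy()
    for _ in range(10):
        f=1+k*(x*x+y*y);x=xd/f;y=yd/f
    P=np.stack([x*z,-y*z,-z,np.ones_like(z)],-1)
    W=P@np.linalg.inv(np.array(s['view'])).T
    W=W[...,:3];W[z==0]=np.nan
    return W
E
python3 - <<'E'
from h import *
import pickle
for n in ('top','scene'):
    s=snap(n,n+'0.png'); pickle.dump(s,open(n+'.pkl','wb')); print(n,s['mtx'],s['k1'],s['view'])
print(telemetry.get_obs())
E
```

```text
top [[433.63343625   0.         326.96192205]
 [  0.         433.63343625 240.82580916]
 [  0.           0.           1.        ]] -0.02268733019916543 [[ 0.02734129 -0.99951982 -0.0145804  -0.00832221]
 [ 0.99324649  0.02551866  0.11318216 -0.62182239]
 [-0.11275574 -0.01757648  0.99346727 -1.14921006]
 [ 0.          0.          0.          1.        ]]
scene [[489.03013247   0.         316.64441358]
 [  0.         489.03013247 238.58059573]
 [  0.           0.           1.        ]] 0.04199723099785287 [[-0.76810572 -0.64024433  0.0100396   0.47893809]
 [ 0.28259453 -0.32487792  0.90254899 -0.19485771]
 [-0.57459023  0.69609017  0.43047013 -0.78561381]
 [ 0.          0.          0.          1.        ]]
{'t': 0.1, 'qpos': array([ 1.25581356,  0.5219714 , -0.03632063,  1.59994912,  0.02117983,
        1.02109491, -0.11281042]), 'joint_velocities': array([ 6.54380556e-04, -9.11788350e-05, -7.07142256e-04, -1.72811238e-03,
       -7.15673750e-04, -8.96132078e-04, -5.82823830e-05]), 'joint_torque': array([ 4.05487619e-03, -9.28498793e+01,  1.98384024e+00, -3.70535374e+01,
        1.80450222e-02,  5.41590431e-03,  7.90909439e-05]), 'ee_pos': array([ 0.1513596 , -0.60607752,  0.22627344]), 'ee_rot': array([ 9.92521697e-01,  1.22067237e-01, -9.24557832e-05, -5.11023434e-04]), 'ft_force': array([-0.01812841,  0.03783571,  0.24091333]), 'moment': array([ 0.03255931,  0.00710719, -0.05111905]), 'finger_force': 0.0, 'grip_width': 0.08578788611630524}
```

View pics/top0.png

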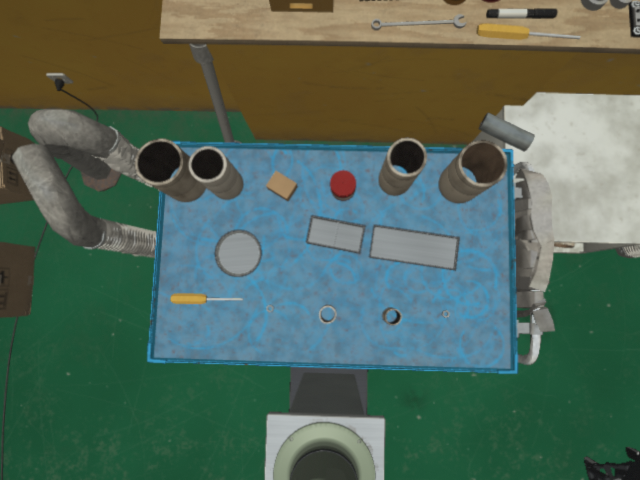

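View pics/scene0.png

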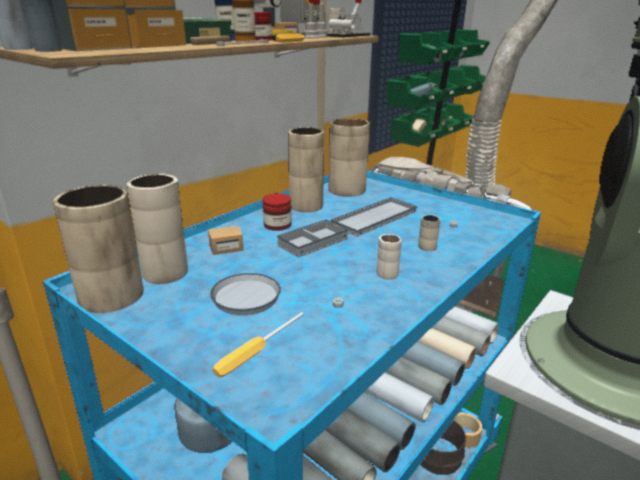

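The top view shows the dish at (238,253), the two-bay tray at (336,234) and the long tray at (415,247). It also shows the screwdriver at (205,299), nuts at (270,308) and (446,314), and sleeves at (328,315) and (391,315). The tin is at (343,185) and the carton at (282,186). The scene view agrees.

```bash
python3 - <<'E'
from h import *
import pickle
s=pickle.load(open('top.pkl','rb'));W=cloud(s);C=s['color'].astype(int)
g=W[280:350:10,300:360:20,2];print('table z',np.nanmedian(W[330:350,180:480,2]))
def blob(name,u0,u1,v0,v1,zmin,zmax=1):
    R=W[v0:v1,u0:u1];m=(R[...,2]>zmin)&(R[...,2]<zmax)
    P=R[m];
    if len(P)<4: print(name,len(P),np.nanmax(R[...,2]));return
    (c,sz,a)=cv2.minAreaRect(P[:,:2].astype(np.float32)*1000)
    print(name,len(P),'rect c',np.round(c,1),'size',np.round(sz,1),'ang',round(a,1),'z',np.round(np.percentile(P[:,2],[5,50,98]),4),'mean',P[:,:2].mean(0).round(4))
blob('s_a',310,345,297,330,.06);blob('s_b',375,407,297,330,.055)
blob('n_a',260,280,298,318,.006);blob('n_b',436,456,304,324,.006)
blob('drv',163,250,285,312,.004);blob('handle',163,250,285,312,.012);blob('blade',210,250,285,312,.003)
blob('dish',205,270,222,285,.010);blob('two',300,369,208,262,.015);blob('long',367,468,215,280,.008)
blob('tin',325,360,165,205,.06);blob('carton',262,302,168,204,.03)
cv2.imwrite('pics/c1.png',cv2.resize(s['color'][285:335,255:465,::-1],None,fx=3.8,fy=3.8,interpolation=cv2.INTER_CUBIC))
cv2.imwrite('pics/c2.png',cv2.resize(s['color'][205:285,200:470,::-1],None,fx=2.9,fy=2.9,interpolation=cv2.INTER_CUBIC))
for (u,v) in [(328,315),(391,315),(270,308),(446,314),(172,299),(242,299),(238,253),(309,217),(364,226),(360,252),(307,243),(373,227),(459,237),(456,269),(370,258)]: print((u,v),W[v,u].round(3))
E
```

```text
table z -0.0008109933151754234
s_a 91 rect c [427.    2.1] size [45.9 41.3] ang 1.3 z [0.0691 0.083  0.0872] mean [0.4266 0.0024]
s_b 101 rect c [ 426.1 -167.7] size [40.9 43.8] ang 1.5 z [0.0616 0.0724 0.0763] mean [ 0.4252 -0.1673]
n_a 29 rect c [435.9 160.5] size [17.6 56.1] ang 47.3 z [0.0064 0.0099 0.0153] mean [0.4357 0.1601]
n_b 32 rect c [ 432.8 -320.5] size [18.9 19.4] ang 56.2 z [0.0077 0.0105 0.0148] mean [ 0.4333 -0.3202]
drv 469 rect c [458.8 342. ] size [ 66.3 235.1] ang 0.4 z [0.0056 0.0156 0.023 ] mean [0.4564 0.3668]
handle 351 rect c [457.1 336.8] size [ 27.4 197.4] ang 1.7 z [0.0125 0.0173 0.0232] mean [0.4555 0.376 ]
blade 114 rect c [459.5 275. ] size [104.   70.1] ang 88.2 z [0.0031 0.0098 0.0159] mean [0.46  0.278]
dish 332 rect c [585.4 255.9] size [131.6 126.6] ang 3.3 z [0.0106 0.0155 0.021 ] mean [0.5867 0.2636]
two 369 rect c [644.2 -12.5] size [154.2  80.3] ang 80.4 z [0.0188 0.0255 0.0305] mean [ 0.6469 -0.0121]
long 564 rect c [ 614.4 -232.9] size [244.1  95. ] ang 83.1 z [0.0085 0.0151 0.0208] mean [ 0.6162 -0.2376]
tin 544 rect c [776.6 -29.4] size [67.8 69.5] ang 46.5 z [0.0693 0.0735 0.0787] mean [ 0.776  -0.0294]
carton 471 rect c [775.8 140. ] size [68.8 53.1] ang 58.0 z [0.0366 0.0411 0.0467] mean [0.7751 0.1395]
(328, 315) [0.42  0.    0.001]
(391, 315) [ 0.425 -0.174 -0.002]
(270, 308) [ 0.434  0.162 -0.   ]
(446, 314) [ 0.431 -0.325 -0.001]
(172, 299) [0.452 0.43  0.02 ]
(242, 299) [0.457 0.238 0.013]
(238, 253) [0.585 0.257 0.004]
(309, 217) [ 0.693  0.062 -0.004]
(364, 226) [ 0.666 -0.093  0.029]
(360, 252) [ 0.597 -0.085 -0.   ]
(307, 243) [0.618 0.065 0.002]
(373, 227) [ 0.666 -0.118  0.016]
(459, 237) [ 0.644 -0.357  0.016]
(456, 269) [ 0.556 -0.353 -0.001]
(370, 258) [ 0.581 -0.113 -0.003]
```

View pics/c1.png

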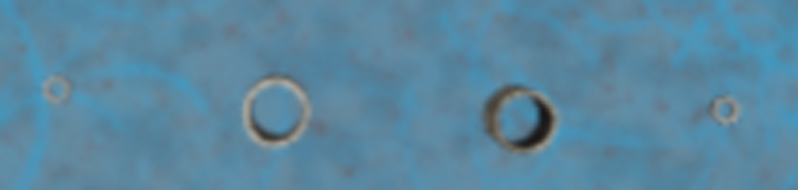

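>>> servo_tool:
  series: "1 28 28.5 -7 0 0 -0.245;1 28 28.5 -7 0 0 -0.245;1 28 28.5 -7 0 0 -0.245;1 28 28.5 -7 0 0 -0.245;1 28 28.5 -7 0 0 -0.245;1 28 28.5 -7 0 0 -0.245;1 28 28.5 -7 0 0 -0.245;1 28 28.5 -7 0 0 -0.245;1 28 28.5 -7 0 0 -0.245;1 28 28.5 -7 0 0 -0.245"
  squeeze: 30

```text
t: 1.1
ee_pos: [0.4321, -0.3201, 0.1563]
ee_rot: [1.0, 0.001, -0.0, -0.0]
ft_force: [0.1, -0.1, 0.3]
grip_width: 0.0856
finger_force: 0.0
```

```bash
cat > w.py <<'E'
from h import *
import sys
s=snap('wrist',sys.argv[1]);o=telemetry.get_obs();W=cloud(s)
np.save('W.npy',W);cv2.imwrite('wr.png',s['color'])
print('t',o['t'],'pos',o['ee_pos'].round(4),'rot',o['ee_rot'].round(4))
f=-np.array(s['view'])[2,:3];c=np.linalg.inv(s['view'])[:3,3];print('cam',c.round(3),'dir',f.round(3))
E
python3 w.py w1.png
```

```text
t 1.15 pos [ 0.4311 -0.3215  0.1566] rot [ 1.e+00  2.e-04 -4.e-04 -0.e+00]
cam [ 0.509 -0.321  0.303] dir [-0.305 -0.001 -0.952]
```

View pics/w1.png

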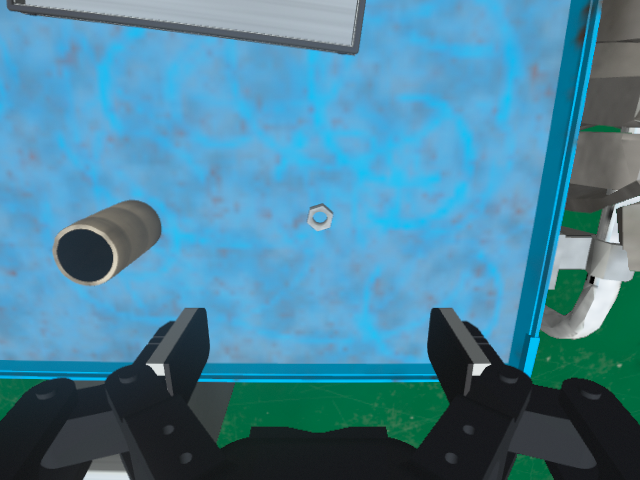

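The wrist view shows the nut at (320,217) with a flat-ish hexagon outline, sleeve_2 at left (85,255), and the table rim well away.

```bash
cat > nut.py <<'E'
from h import *
import sys
u,v,d=map(int,sys.argv[1:4]); W=np.load('W.npy');I=cv2.imread('wr.png')
hsv=cv2.cvtColor(I,cv2.COLOR_BGR2HSV)
m=((hsv[...,1]<90)).astype(np.uint8);k=np.zeros_like(m);k[v-d:v+d,u-d:u+d]=1;m*=k
cs,_=cv2.findContours(m,cv2.RETR_EXTERNAL,cv2.CHAIN_APPROX_NONE);c=max(cs,key=cv2.contourArea)
f=np.zeros_like(m);cv2.drawContours(f,[c],-1,1,-1)
ring=(m&f)>0
P=W[ring];P=P[P[:,2]>.007];print('n',len(P),'ztop',np.median(P[:,2]).round(4))
h=cv2.convexHull(P[:,:2].astype(np.float32)*1000).reshape(-1,2)
(c,sz,a)=cv2.minAreaRect(h);print('centre mm',np.round(c,1),sz)
A=np.deg2rad(np.arange(0,60,1));w=[]
for b in A: w.append(np.mean([np.ptp(P[:,:2]@[np.cos(b+t),np.sin(b+t)]) for t in (0,np.pi/3,2*np.pi/3)]))
w=np.array(w)*1000;i=w.argmin();print('flat normal deg (mod 60)',i,'width',w[i].round(1),'max',w.max().round(1),'at',w.argmax())
E
python3 nut.py 320 217 22
```

```text
n 331 ztop 0.0103
centre mm [ 433.2 -322.1] (18.573482513427734, 21.008922576904297)
flat normal deg (mod 60) 18 width 18.9 max 21.0 at 49
```

>>> servo_tool:
  series: "0 0.2 -0.1 -8 0 0 -0.21;0 0.2 -0.1 -12 0 0 -0.21;0 0.2 -0.1 -13.3 0 0 -0.21;0 0.2 -0.1 -13.3 0 0 -0.21;-1 0.2 -0.1 -13.3 0 0 -0.21;-1 0.2 -0.1 -13.3 0 0 -0.21;-1 0.2 -0.1 -13.3 0 0 -0.21;-1 0.2 -0.1 -13.3 0 0 -0.21;-1 0.2 -0.1 -13.3 0 0 -0.21;-1 0.2 -0.1 -13.3 0 0 -0.21"
  squeeze: 30

```text
t: 2.15
ee_pos: [0.4337, -0.3224, 0.0242]
ee_rot: [0.994, -0.105, 0.0, 0.0]
ft_force: [-0.4, 0.7, -0.0]
grip_width: 0.0
finger_force: 0.0
```

>>> servo_tool:
  series: "0 0 0 5;0 0 0 13.3;0 0 0 13.3;0 0 0 13.3;0 0 0 13.3"

```text
validation failed for argument at $.se...
```

```bash
python3 w.py w2.png
```

```text
t 2.2 pos [ 0.4336 -0.3224  0.024 ] rot [ 9.945e-01 -1.049e-01  1.000e-04  1.000e-04]
cam [ 0.509 -0.339  0.171] dir [-0.297  0.062 -0.953]
```

View pics/w2.png

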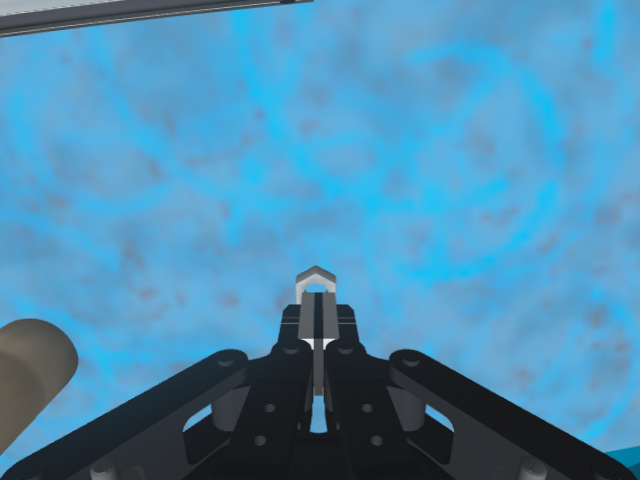

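The fingers are shut, and the nut's front corner at (316,265) shows beyond the tips. I'll measure whether it was squeezed forward or lies under the tips.

```bash
python3 - <<'E'
import numpy as np
W=np.load('W.npy')
for v in range(260,330,5): print(v,W[v,316].round(4),W[v,302].round(4),W[v,328].round(4))
E
```

```text
260 [ 4.454e-01 -3.248e-01 -4.000e-04] [ 4.468e-01 -3.182e-01 -4.000e-04] [ 0.4441 -0.3304 -0.0006]
265 [ 0.4433 -0.3244  0.0008] [ 4.443e-01 -3.177e-01 -3.000e-04] [nan nan nan]
270 [ 0.4433 -0.3244  0.0069] [ 0.4417 -0.3171 -0.0005] [ 4.391e-01 -3.294e-01 -3.000e-04]
275 [ 0.4426 -0.3242  0.0111] [ 0.441  -0.3171  0.004 ] [ 0.4393 -0.3292  0.006 ]
280 [ 0.4401 -0.3237  0.011 ] [ 0.4416 -0.3175  0.0115] [ 0.4394 -0.3291  0.0119]
285 [ 0.4325 -0.322  -0.0006] [ 0.4388 -0.3168  0.0105] [ 0.4361 -0.3285  0.01  ]
290 [ 4.299e-01 -3.215e-01 -4.000e-04] [ 0.4361 -0.3162  0.01  ] [ 0.434  -0.328   0.0109]
295 [ 0.4438 -0.3246  0.0342] [ 0.4454 -0.3193  0.0352] [ 0.443  -0.3293  0.0347]
300 [ 0.4435 -0.3245  0.0379] [ 0.4455 -0.3195  0.0396] [ 0.443  -0.3291  0.0389]
305 [ 0.4442 -0.3247  0.0434] [ 0.4451 -0.3196  0.0429] [ 0.4429 -0.329   0.0427]
310 [ 0.4437 -0.3246  0.0464] [ 0.4451 -0.3197  0.047 ] [ 0.4433 -0.329   0.0473]
315 [ 0.4443 -0.3248  0.0511] [ 0.4451 -0.3199  0.0508] [ 0.4433 -0.3289  0.0509]
320 [ 0.4444 -0.3248  0.0548] [ 0.4452 -0.32    0.0545] [ 0.4432 -0.3288  0.0542]
325 [ 0.4439 -0.3247  0.0573] [ 0.445  -0.3201  0.0574] [ 0.4433 -0.3287  0.0576]
```

>>> servo_tool:
  series: "-1 0 0 5 0 0 0;-1 0 0 13.3 0 0 0;-1 0 0 13.3 0 0 0;-1 0 0 13.3 0 0 0;0 0 0 13.3 0 0 0;0 0 0 13.3 0 0 0"

```text
t: 2.8
ee_pos: [0.433, -0.322, 0.156]
ee_rot: [0.994, -0.105, -0.001, -0.0]
ft_force: [-0.5, 0.0, -0.3]
grip_width: 0.0278
finger_force: 0.0
```

```bash
python3 w.py w3.png; for v in 200 220 240; do python3 nut.py 320 $v 40; done
```

```text
t 2.85 pos [ 0.433  -0.322   0.1558] rot [ 9.945e-01 -1.049e-01 -8.000e-04 -4.000e-04]
cam [ 0.509 -0.339  0.302] dir [-0.298  0.063 -0.952]
n 327 ztop 0.0104
centre mm [ 432.8 -322.4] (18.264577865600586, 20.964279174804688)
flat normal deg (mod 60) 17 width 18.8 max 20.9 at 47
n 327 ztop 0.0104
centre mm [ 432.8 -322.4] (18.264577865600586, 20.964279174804688)
flat normal deg (mod 60) 17 width 18.8 max 20.9 at 47
n 327 ztop 0.0104
centre mm [ 432.8 -322.4] (18.264577865600586, 20.964279174804688)
flat normal deg (mod 60) 17 width 18.8 max 20.9 at 47
```

The nut hasn't moved. The closed tips measured z≈0.03 with the TCP at 0.024, so they stand higher than the stated figure. I'll go down with the jaws part-open and measure the tip height from close range.

>>> servo_tool:
  series: "0 0 0 -8 0 0 0;0 0 0 -12 0 0 0;0 0 0 -13.2 0 0 0;0 0 0 -13.2 0 0 0;0 0 0 -13.8 0 0 0;0 0 0 -13.8 0 0 0;0 0 0 -13.8 0 0 0"

```text
t: 3.55
ee_pos: [0.4341, -0.3228, 0.0201]
ee_rot: [0.994, -0.105, 0.001, 0.0]
ft_force: [0.3, 0.4, 0.7]
grip_width: 0.0429
finger_force: 0.0
```

```bash
python3 w.py w4.png; python3 - <<'E'
import numpy as np
W=np.load('W.npy');R=W[150:470,200:440].reshape(-1,3)
m=(R[:,2]>.0)&(R[:,0]>.425)&(R[:,0]<.45)&(abs(R[:,1]+.322)<.045)
P=R[m]
for y in np.arange(-.36,-.28,.004):
    q=P[abs(P[:,1]-y)<.002]
    if len(q): print(round(y,3),np.percentile(q[:,2],[0,2,10,50,100]).round(4),q[q[:,2].argmin()].round(4))
E
```

```text
t 3.6 pos [ 0.4341 -0.3228  0.0201] rot [ 9.945e-01 -1.049e-01  9.000e-04  5.000e-04]
cam [ 0.509 -0.34   0.167] dir [-0.296  0.062 -0.953]
-0.36 [0.     0.     0.0002 0.0578 0.0799] [ 0.4333 -0.3603  0.    ]
-0.356 [0.     0.0002 0.0373 0.0713 0.0952] [ 0.4494 -0.3567  0.    ]
-0.352 [0.     0.0005 0.0425 0.0787 0.1092] [ 0.4278 -0.3517  0.    ]
-0.348 [0.     0.03   0.0467 0.094  0.1152] [ 0.4294 -0.3466  0.    ]
-0.344 [0.     0.0269 0.043  0.0999 0.1158] [ 0.4315 -0.3421  0.    ]
-0.34 [0.     0.0002 0.0988 0.1085 0.1165] [ 0.4337 -0.3416  0.    ]
-0.336 [0.     0.0002 0.0978 0.1036 0.1159] [ 0.4415 -0.3368  0.    ]
-0.332 [0.     0.0003 0.0096 0.1031 0.1099] [ 0.4455 -0.3304  0.    ]
-0.328 [0.     0.0009 0.0086 0.1023 0.1104] [ 0.4482 -0.3272  0.    ]
-0.324 [0.     0.0006 0.0059 0.1028 0.1101] [ 0.4288 -0.3245  0.    ]
-0.32 [0.     0.0003 0.0052 0.1023 0.1102] [ 0.4424 -0.3182  0.    ]
-0.316 [1.000e-04 1.300e-03 8.200e-03 1.014e-01 1.099e-01] [ 4.293e-01 -3.172e-01  1.000e-04]
-0.312 [0.000e+00 1.000e-04 7.000e-04 9.850e-02 1.069e-01] [ 0.4423 -0.3138  0.    ]
-0.308 [0.     0.     0.     0.0002 0.083 ] [ 0.4357 -0.3073  0.    ]
-0.304 [0.     0.0007 0.0326 0.0531 0.0833] [ 0.449  -0.3023  0.    ]
-0.3 [0.     0.0002 0.0327 0.0554 0.0829] [ 0.4345 -0.298   0.    ]
-0.296 [0.     0.0001 0.0004 0.045  0.0573] [ 0.4363 -0.297   0.    ]
-0.292 [0.     0.0001 0.0353 0.0466 0.0582] [ 0.4471 -0.294   0.    ]
-0.288 [0.     0.     0.     0.0002 0.001 ] [ 0.449  -0.2876  0.    ]
-0.284 [0.     0.     0.     0.0001 0.0011] [ 0.4345 -0.2825  0.    ]
```

View pics/w4.png

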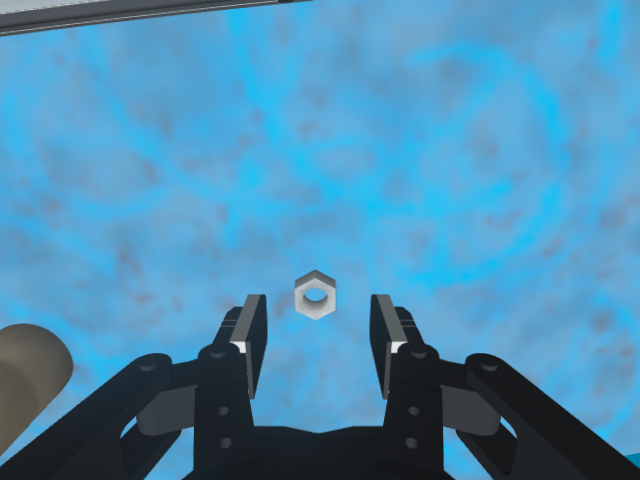

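Jaws straddle the nut at (315,295) with tips at (255,295) and (380,295). The tip edges measure z≈0.03 at TCP 0.020, so I can go about 2 cm lower while watching the force.

>>> servo_tool:
  series: "-0.2 0 0 -0.5 0 0 0;-0.2 0 0 -1 0 0 0;-0.2 0 0 -1.4 0 0 0;-0.2 0 0 -1.7 0 0 0;-0.2 0 0 -1.7 0 0 0"

```text
t: 4.1
ee_pos: [0.4332, -0.3222, 0.0013]
ee_rot: [0.994, -0.105, -0.0, -0.0]
ft_force: [-1.0, -0.0, -0.1]
grip_width: 0.0343
finger_force: 0.0
```

```bash
python3 w.py w5.png; python3 - <<'E'
import numpy as np
W=np.load('W.npy')
# jaw tip edges: lowest finger point per column
for u in (240,250,258,263,268,275,360,368,375,382,390,400):
    c=W[150:460,u];i=np.where(c[:,2]>.013)[0]
    if len(i): print(u,150+i[0],c[i[0]].round(4),c[i[0]+2].round(4))
E
```

```text
t 4.15 pos [ 0.4333 -0.3223  0.0015] rot [ 9.945e-01 -1.049e-01 -2.000e-04 -1.000e-04]
cam [ 0.509 -0.339  0.148] dir [-0.298  0.063 -0.952]
240 310 [ 0.4459 -0.295   0.0167] [ 0.4462 -0.2955  0.019 ]
250 306 [ 0.4456 -0.2985  0.0143] [ 0.4453 -0.2986  0.0155]
258 297 [ 0.4488 -0.3026  0.0144] [ 0.448  -0.3024  0.0147]
263 297 [ 0.4484 -0.3045  0.0146] [ 0.448  -0.3045  0.0155]
268 296 [ 0.448  -0.3062  0.0136] [ 0.4475 -0.3062  0.0144]
275 300 [ 0.4456 -0.3084  0.0133] [ 0.4444 -0.308   0.0125]
360 329 [ 0.4261 -0.3387  0.0136] [ 0.4258 -0.3385  0.0146]
368 297 [ 0.4398 -0.3442  0.0142] [ 0.4394 -0.344   0.0152]
375 297 [ 0.4389 -0.3469  0.0137] [ 0.4392 -0.3466  0.016 ]
382 306 [ 0.4345 -0.3489  0.0137] [ 0.4386 -0.3481  0.0227]
390 306 [ 0.4338 -0.352   0.0136] [ 0.4342 -0.3516  0.0159]
400 317 [ 0.4333 -0.3541  0.0222] [ 0.4332 -0.3539  0.0234]
```

>>> servo_tool:
  series: "-0.2 0 0 -0.2 0 0 0;-0.2 0 0 -0.4 0 0 0;-1 0 0 -0.4 0 0 0;-1 0 0 -0.4 0 0 0;-1 0 0 -0.4 0 0 0;-1 0 0 -0.4 0 0 0;-1 0 0 -0.4 0 0 0"

```text
t: 4.85
ee_pos: [0.4335, -0.3224, -0.0022]
ee_rot: [0.994, -0.105, 0.0, 0.0]
ft_force: [-0.1, -0.9, -0.1]
grip_width: 0.0176
finger_force: 29.7
```

>>> servo_tool:
  series: "-1 0 0 5 0 0 0;-1 0 0 10 0 0 0;-1 5 0 12 0 0 0;-1 10 5 12 0 0 0;-1 15.2 55.5 12 0 0 0.1;-1 15.2 55.5 12 0 0 0.21;-1 15.2 55.5 12 0 0 0.21;-1 15.2 55.5 12 0 0 0.21;-1 15.2 55.5 12 0 0 0.21;-1 15.2 55.5 12 0 0 0.21"

```text
t: 5.85
ee_pos: [0.5558, 0.0111, 0.1177]
ee_rot: [1.0, -0.0, 0.0, 0.0]
ft_force: [1.5, 0.5, -0.3]
grip_width: 0.0179
finger_force: 29.7
```

```bash
python3 -c "
from rig import telemetry as t
o=t.get_obs();print(o['t'],o['ee_pos'],o['ee_rot'],o['grip_width'],o['finger_force'])"
```

```text
5.85 [0.55577702 0.01111918 0.11774234] [ 9.99999975e-01 -1.90416674e-04  1.18922381e-04  8.21248053e-06] 0.017894088812146405 29.686476993374527
```

>>> servo_tool:
  series: "-1 2 21 0 0 0 0;-1 2 21 0 0 0 0;-1 2 21 0 0 0 0;-1 2 21 0 0 0 0;-1 2 21 0 0 0 0;-1 2 21 0 0 0 0;-1 2 21 0 0 0 0"

```text
t: 6.55
ee_pos: [0.5758, 0.2179, 0.1174]
ee_rot: [1.0, -0.0, -0.0, 0.0]
ft_force: [0.4, -0.1, 0.3]
grip_width: 0.0175
finger_force: 29.7
```

>>> servo_tool:
  series: "-1 2.9 3.8 0 0 0 0;-1 2.9 3.8 -5 0 0 0;-1 2.9 3.8 -9 0 0 0;-1 2.9 3.8 -11 0 0 0;-1 2.9 3.8 -11.2 0 0 0;-1 2.9 3.8 -11.2 0 0 0;-0.3 2.9 3.8 -11.2 0 0 0;-0.3 2.9 3.8 -11.2 0 0 0;-0.3 2.9 3.8 -11.2 0 0 0;-0.3 2.9 3.8 -11.2 0 0 0"

```text
t: 7.55
ee_pos: [0.6051, 0.2572, 0.0062]
ee_rot: [1.0, -0.0, 0.0, -0.0]
ft_force: [-0.4, -0.7, -0.3]
grip_width: 0.03
finger_force: 0.0
```

>>> servo_tool:
  series: "-0.3 0 0 4 0 0 0;-0.3 0 0 9 0 0 0;0 -5 -3 14 0 0 0;0 -17 -9.6 14 0 0 0;0 -17 -9.6 14 0 0 0;0 -17 -9.6 14 0 0 0;0 -17 -9.6 14 0 0 0;0 -17 -9.6 14 0 0 0;0 -17 -9.6 14 0 0 0"

```text
t: 8.45
ee_pos: [0.436, 0.1619, 0.146]
ee_rot: [1.0, -0.0, 0.001, -0.0]
ft_force: [0.7, -0.2, -0.2]
grip_width: 0.0429
finger_force: 0.0
```

```bash
python3 w.py w6.png
```

```text
t 8.5 pos [0.436  0.1619 0.1457] rot [ 1.e+00 -0.e+00  5.e-04 -3.e-04]
cam [0.513 0.161 0.293] dir [-0.303  0.    -0.953]
```

View pics/w6.png

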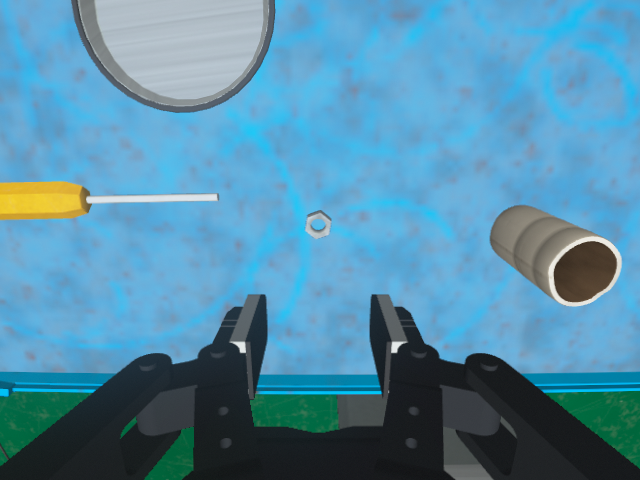

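The wrist view shows the second nut at (318,224), the blade tip at (217,197) and sleeve_1 at right (585,270). The fingers will clear both.

```bash
python3 nut.py 318 224 25
```

```text
n 352 ztop 0.0104
centre mm [433.9 161.2] (18.613239288330078, 20.808279037475586)
flat normal deg (mod 60) 19 width 19.1 max 20.8 at 49
```

>>> servo_tool:
  series: "-0.2 -0.2 -0.1 -5 0 0 -0.1;-0.2 -0.2 -0.1 -10 0 0 -0.19;-0.2 -0.2 -0.1 -14 0 0 -0.19;-0.2 -0.2 -0.1 -14.8 0 0 -0.19;-0.2 -0.2 -0.1 -14.8 0 0 -0.19;-1 -0.2 -0.1 -14.8 0 0 -0.19;-1 -0.2 -0.1 -14.8 0 0 -0.19;-1 -0.2 -0.1 -14.8 0 0 -0.19;-1 -0.2 -0.1 -14.8 0 0 -0.19;-1 -0.2 -0.1 -14.8 0 0 -0.19"

```text
t: 9.5
ee_pos: [0.4333, 0.1604, -0.002]
ee_rot: [0.995, -0.095, 0.0, -0.0]
ft_force: [0.5, 0.5, 7.1]
grip_width: 0.0178
finger_force: 30.6
```

>>> servo_tool:
  series: "-1 0 0 4 0 0 0;-1 0 0 7 0 0 0;-1 5 4 7 0 0 0.1;-1 9 7 7 0 0 0.19;-1 13 9.6 7 0 0 0.19;-1 13 9.6 7 0 0 0.19;-1 13 9.6 4 0 0 0.19;-1 13 9.6 0.8 0 0 0.19;-1 13 9.6 0.8 0 0 0.19;-0.3 13 9.6 0.8 0 0 0.19"

```text
t: 10.5
ee_pos: [0.5626, 0.256, 0.006]
ee_rot: [1.0, -0.0, -0.0, 0.0]
ft_force: [0.3, -0.0, 0.9]
grip_width: 0.0298
finger_force: 0.0
```

>>> servo_tool:
  series: "-0.3 0 0 0 0 0 0;-0.3 0 0 0 0 0 0;-0.3 0 0 5 0 0 0;1 0 0 10 0 0 0;1 -6 7 14 0 0 0;1 -10.8 12.4 14 0 0 0;1 -10.8 12.4 14 0 0 0;1 -10.8 12.4 14 0 0 0;1 -10.8 12.4 14 0 0 0;1 -10.8 12.4 14 0 0 0"

```text
t: 11.5
ee_pos: [0.4551, 0.3801, 0.1465]
ee_rot: [1.0, 0.0, 0.001, -0.0]
ft_force: [1.3, -0.9, -0.7]
grip_width: 0.0854
finger_force: 0.0
```

```bash
python3 w.py w7.png
```

```text
t 11.55 pos [0.4555 0.3794 0.1462] rot [ 1.e+00 -5.e-04  4.e-04 -0.e+00]
cam [0.532 0.379 0.293] dir [-0.303 -0.    -0.953]
```

View pics/w7.png

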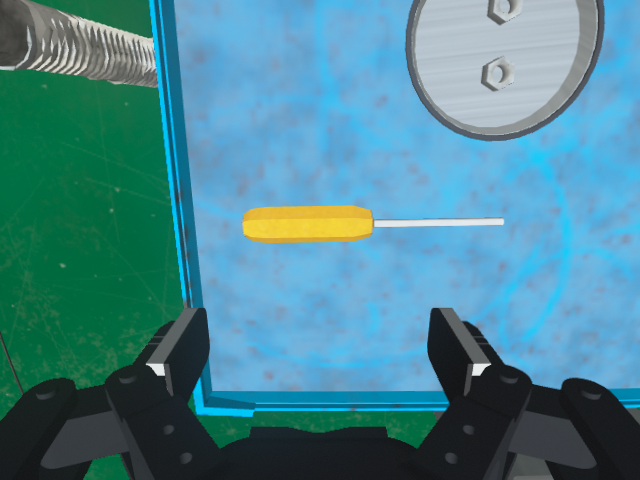

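Both nuts lie in the dish, at (498,75) and (505,8). The screwdriver handle runs from (243,224) to (373,224) and its blade tip is at (503,221).

```bash
python3 - <<'E'
from h import *
W=np.load('W.npy');I=cv2.cvtColor(cv2.imread('wr.png'),cv2.COLOR_BGR2HSV)
m=(I[...,0]>15)&(I[...,0]<35)&(I[...,1]>150);P=W[m];P=P[(P[:,2]>.002)&(P[:,2]<.03)]
c,sz,a=cv2.minAreaRect(P[:,:2].astype(np.float32)*1000);print('handle',c,sz,a,np.percentile(P[:,2],[2,50,98]).round(4),P.mean(0))
for u,v in((400,223),(450,222),(500,221)): print(W[v,u].round(4))
print(telemetry.get_obs()['qpos'].round(3))
E
```

```text
handle (443.5191650390625, 282.7117614746094) (331.1708984375, 412.6079406738281) 0.08563171327114105 [0.0025 0.0117 0.0195] [0.40628104 0.42904503 0.01144202]
[0.4555 0.3169 0.013 ]
[0.4561 0.2784 0.0123]
[0.4568 0.2395 0.0117]
[-0.755  0.565 -0.056  1.76   0.042  0.816 -2.403]
```

```bash
python3 - <<'E'
from h import *
W=np.load('W.npy')[200:250,235:380];P=W.reshape(-1,3);P=P[(P[:,2]>.006)&(P[:,2]<.03)]
c,sz,a=cv2.minAreaRect(P[:,:2].astype(np.float32)*1000);print('handle',c,sz,a,np.percentile(P[:,2],[2,50,98]).round(4))
print(cv2.fitLine(P[:,:2].astype(np.float32),cv2.DIST_L2,0,1e-4,1e-4).ravel())
E
```

```text
handle (453.8641662597656, 384.6418762207031) (29.276966094970703, 104.14083099365234) 1.0796648263931274 [0.0099 0.0183 0.0207]
[ 0.01531441 -0.9998827   0.45593554  0.38667506]
```

>>> servo_tool:
  series: "1 0 -1.2 0 0 0 1.57;1 0 -1.2 0 0 0 1.57;1 0 -1.2 0 0 0 1.57;1 0 -1.2 0 0 0 1.57;1 0 -1.2 0 0 0 1.57;1 0 -1.2 0 0 0 1.57;1 0 -1.2 0 0 0 1.57;1 0 -1.2 0 0 0 1.57;1 0 -1.2 0 0 0 1.57;1 0 -1.2 0 0 0 1.57"

```text
t: 12.55
ee_pos: [0.456, 0.3667, 0.1456]
ee_rot: [0.73, 0.683, -0.0, 0.0]
ft_force: [-0.6, -0.5, 0.3]
grip_width: 0.0852
finger_force: 0.0
```

>>> servo_tool:
  series: "0.3 -0.1 1.8 -4 0 0 0.08;0.3 -0.1 1.8 -8 0 0 0.08;0.3 -0.1 1.8 -12 0 0 0.08;0.3 -0.1 1.8 -14.4 0 0 0.08;0.3 -0.1 1.8 -14.7 0 0 0.08;-1 -0.1 1.8 -14.7 0 0 0.08;-1 -0.1 1.8 -14.7 0 0 0.08;-1 -0.1 1.8 -14.7 0 0 0.08;-1 -0.1 1.8 -14.7 0 0 0.08;-1 -0.1 1.8 -14.7 0 0 0.08"
  squeeze: 50

```text
t: 13.55
ee_pos: [0.4549, 0.3863, 0.0003]
ee_rot: [0.704, 0.71, 0.001, 0.0]
ft_force: [-0.1, -3.4, 9.8]
grip_width: 0.0257
finger_force: 49.6
```

>>> servo_tool:
  series: "-1 0 0 3 0 0 0;-1 0 0 7 0 0 0;-1 1 0 12 0 0 0;-1 6 -4 13 0 0 0;-1 10 -8 13 0 0 -0.06;-1 12 -13 13 0 0 -0.136;-1 13 -18 13 0 0 -0.136;-1 14 -23 13 0 0 -0.136;-1 15 -28 13 0 0 -0.136;-1 15 -28 13 0 0 -0.136"

```text
t: 14.55
ee_pos: [0.6049, 0.1008, 0.1296]
ee_rot: [0.752, 0.659, -0.0, 0.001]
ft_force: [-0.3, -0.1, -0.5]
grip_width: 0.0257
finger_force: 49.9
```

>>> servo_tool:
  series: "-1 1.6 -29 0 0 0 0;-1 1.6 -29 0 0 0 0;-1 1.6 -29 0 0 0 0;-1 1.6 -29 0 0 0 0;-1 1.6 -29 0 0 0 0;-1 1.6 -29 0 0 0 0;-1 1.6 -29 0 0 0 0;-1 1.6 -29 0 0 0 0;-1 1.6 -29 0 0 0 0"

```text
t: 15.45
ee_pos: [0.6201, -0.1827, 0.1293]
ee_rot: [0.75, 0.661, 0.0, 0.0]
ft_force: [-0.6, 0.5, -0.7]
grip_width: 0.0259
finger_force: 49.9
```

```bash
python3 w.py w8.png
```

```text
t 15.5 pos [ 0.6201 -0.1824  0.1292] rot [7.500e-01 6.614e-01 4.000e-04 1.000e-04]
cam [ 0.629 -0.107  0.276] dir [-0.038 -0.301 -0.953]
```

View pics/w8.png

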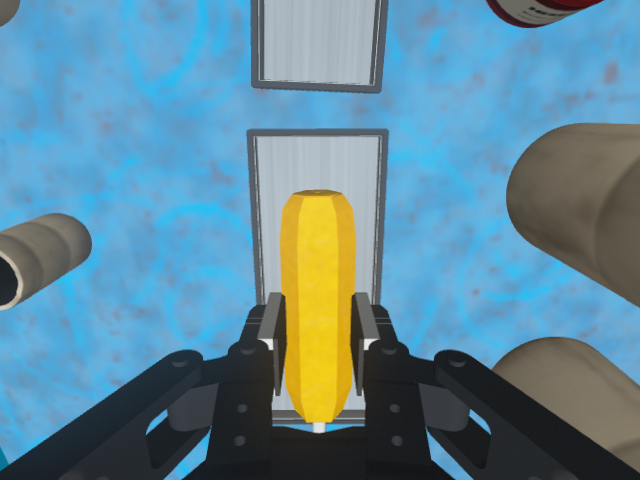

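The screwdriver hangs level and parallel to the long tray, with its handle at (318,300) between the tray walls at columns 250 and 385. I'll lower it.

>>> servo_tool:
  series: "-1 0 -0.1 -4 0 0 0;-1 0 -0.1 -8 0 0 0;-1 0 -0.1 -11 0 0 0;-1 0 -0.1 -12.2 0 0 0;-1 0 -0.1 -12.4 0 0 0;-1 0 -0.1 -12.4 0 0 0;-0.1 0 -0.1 -12.4 0 0 0;-0.1 0 -0.1 -12.4 0 0 0;-0.1 0 -0.1 -12.4 0 0 0;-0.1 0 -0.1 -12.4 0 0 0"

```text
t: 16.5
ee_pos: [0.62, -0.1849, 0.005]
ee_rot: [0.751, 0.661, 0.0, 0.0]
ft_force: [-0.6, -0.4, -0.1]
grip_width: 0.0384
finger_force: 0.0
```

>>> servo_tool:
  series: "-0.1 0 0 3 0 0 0;-0.1 0 0 7 0 0 0;0.3 0 0 12 0 0 0;0.3 0 0 14.5 0 0 0;1 -5 1 16 0 0 0;1 -9.5 1.4 16 0 0 0;1 -14 1.4 16 0 0 -0.14;1 -17 1.4 16 0 0 -0.28;1 -19 1.4 16 0 0 -0.42;1 -19 1.4 16 0 0 -0.56"

```text
t: 17.5
ee_pos: [0.4274, -0.1714, 0.165]
ee_rot: [0.906, 0.424, -0.0, 0.0]
ft_force: [0.7, 0.3, 0.5]
grip_width: 0.0855
finger_force: 0.0
```

>>> servo_tool:
  series: "1 0 0 0 0 0 -0.14;1 0 0 0 0 0 -0.28;1 0 0 0 0 0 -0.42;1 0 0 0 0 0 -0.56;1 0 0 0 0 0 -0.7;1 0 0 0 0 0 -0.84;1 0 0 0 0 0 -0.887;1 0 0 0 0 0 -0.887"

```text
t: 18.3
ee_pos: [0.4299, -0.1708, 0.1648]
ee_rot: [1.0, -0.002, 0.0, 0.0]
ft_force: [0.0, -0.5, -0.8]
grip_width: 0.0851
finger_force: 0.0
```

```bash
python3 w.py w9.png;python3 - <<'E'
from h import *
import pickle
s=snap('top','top1.png');W=cloud(s)
def blob(name,x0,x1,y0,y1,z0,z1):
    P=W.reshape(-1,3);P=P[(P[:,0]>x0)&(P[:,0]<x1)&(P[:,1]>y0)&(P[:,1]<y1)&(P[:,2]>z0)&(P[:,2]<z1)]
    c,sz,a=cv2.minAreaRect(P[:,:2].astype(np.float32)*1000);print(name,len(P),np.round(c,1),np.round(sz,1),round(a,1),P.mean(0).round(4))
blob('s2 rim',.38,.47,-.21,-.12,.066,.085)
h=cv2.cvtColor(s['color'],cv2.COLOR_RGB2HSV);m=(h[...,0]>15)&(h[...,0]<35)&(h[...,1]>150)
P=W[m];P=P[(P[:,0]>.5)&(P[:,0]<.7)&(P[:,1]<0)&(P[:,1]>-.36)]
print('handle',cv2.minAreaRect(P[:,:2].astype(np.float32)*1000) if len(P)>5 else None,P.mean(0),np.percentile(P[:,2],98))
V=np.load('W.npy').reshape(-1,3)
P=V[(abs(V[:,0]-.426)<.05)&(abs(V[:,1]+.168)<.05)&(V[:,2]>.06)&(V[:,2]<.082)]
c,r=cv2.minEnclosingCircle(P[:,:2].astype(np.float32)*1000);print('s2 wrist',c,r,len(P),np.percentile(P[:,2],98))
E
```

```text
t 18.35 pos [ 0.4299 -0.1708  0.1647] rot [ 1.e+00 -8.e-04  1.e-04  0.e+00]
cam [ 0.507 -0.172  0.311] dir [-0.304  0.    -0.953]
s2 rim 10 [ 437.8 -154.2] [ 5.9 29.4] 46.1 [ 0.4416 -0.1583  0.0708]
handle ((619.67724609375, -181.28274536132812), (91.79105377197266, 22.3365478515625), 82.97465515136719) [ 0.61956679 -0.1812557   0.02220379] 0.027664940747769897
s2 wrist (424.3964538574219, -170.01406860351562) 22.302980422973633 1707 0.07494388361406226
```

View pics/w9.png

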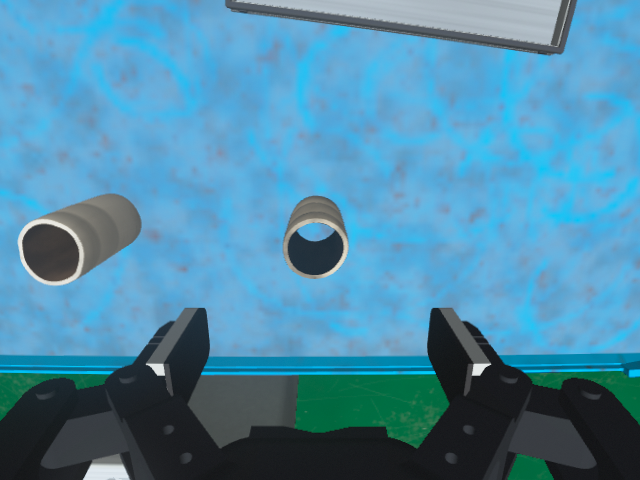

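sleeve_2's rim is at (316,248) between the open jaws, and its measured radius of 22.3 mm fits. The handle lies along the long tray at the right place.

>>> servo_tool:
  series: "1 -0.5 0.1 -5 0 0 0;1 -0.5 0.1 -9 0 0 0;1 -0.5 0.1 -12 0 0 0;1 -0.5 0.1 -13.5 0 0 0;1 -0.5 0.1 -13.5 0 0 0;-1 -0.5 0.1 -13.5 0 0 0;-1 -0.5 0.1 -13.5 0 0 0;-1 -0.5 0.1 -13.5 0 0 0;-1 -0.5 0.1 -13.5 0 0 0;-1 -0.5 0.1 -13.5 0 0 0"
  squeeze: 35

```text
t: 19.4
ee_pos: [0.4255, -0.1701, 0.0307]
ee_rot: [1.0, -0.002, 0.001, 0.0]
ft_force: [-0.7, 0.2, 11.9]
grip_width: 0.0438
finger_force: 33.9
```

>>> servo_tool:
  series: "-1 0 0 3 0 0 0;-1 0 0 7 0 0 0;-1 4 0 8 0 0 0;-1 9 1 8 0 0 0;-1 13 3 8 0 0 0;-1 17 6 8 0 0 0;-1 20 9 8 0 0 0;-1 21.4 12.1 8 0 0 0;-1 21.4 12.1 8 0 0 0;-1 21.4 12.1 8 0 0 0"

```text
t: 20.4
ee_pos: [0.6388, -0.0482, 0.1099]
ee_rot: [1.0, -0.001, 0.0, 0.0]
ft_force: [0.0, -1.0, -0.4]
grip_width: 0.0435
finger_force: 36.4
```

```bash
python3 w.py w10.png; python3 - <<'E'
import numpy as np
V=np.load('W.npy').reshape(-1,3)
V=V[(V[:,0]>.56)&(V[:,0]<.72)&(V[:,1]>-.12)&(V[:,1]<.1)]
import cv2
P=V[(V[:,2]>.02)&(V[:,2]<.029)];print('tray rim',len(P),cv2.minAreaRect(P[:,:2].astype(np.float32)*1000))
E
```

```text
t 20.45 pos [ 0.6385 -0.0495  0.1099] rot [ 1.0e+00 -1.7e-03  0.0e+00  2.0e-04]
cam [ 0.716 -0.049  0.256] dir [-0.304  0.    -0.953]
tray rim 6057 ((642.9502563476562, -13.870903015136719), (153.99432373046875, 81.27288818359375), 80.46206665039062)
```

View pics/w10.png

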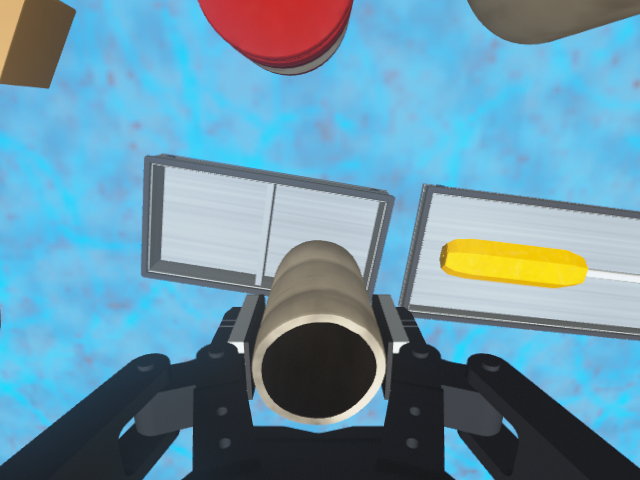

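The sleeve is held upright over the right bay, with the partition at column 270. The screwdriver lies flat in the long tray. The refined tray centre is (0.643,-0.014), so only a small correction is needed.

>>> servo_tool:
  series: "-1 -0.05 -0.1 -3 0 0 0;-1 -0.05 -0.1 -5.5 0 0 0;-1 -0.05 -0.1 -7 0 0 0;-1 -0.05 -0.1 -7.4 0 0 0;-1 -0.05 -0.1 -7.4 0 0 0;0.35 -0.05 -0.1 -7.4 0 0 0;0.35 -0.05 -0.1 -7.4 0 0 0;0.35 -0.05 -0.1 -7.4 0 0 0;0.35 -0.05 -0.1 -7.4 0 0 0"

```text
t: 21.35
ee_pos: [0.6385, -0.0499, 0.036]
ee_rot: [1.0, -0.002, 0.0, 0.0]
ft_force: [1.3, -0.0, 0.3]
grip_width: 0.0579
finger_force: 0.0
```

>>> servo_tool:
  series: "0.35 0 0 4 0 0 0;0.35 0 0 8 0 0 0;1 0 0 13 0 0 0;1 -5 1 13 0 0 0;1 -10 3 13 0 0 0;1 -15 4.5 13 0 0 0;1 -19 5 13 0 0 0;1 -20.8 5.2 13 0 0 0;1 -20.8 5.2 13 0 0 0;1 -20.8 5.2 13 0 0 0"

```text
t: 22.35
ee_pos: [0.431, 0.0022, 0.1661]
ee_rot: [1.0, -0.002, 0.001, -0.0]
ft_force: [0.8, -0.3, 0.7]
grip_width: 0.0853
finger_force: 0.0
```

```bash
python3 w.py w11.png; python3 - <<'E'
from h import *
V=np.load('W.npy').reshape(-1,3)
P=V[(abs(V[:,0]-.426)<.05)&(abs(V[:,1]-.002)<.05)&(V[:,2]>.07)&(V[:,2]<.092)]
c,r=cv2.minEnclosingCircle(P[:,:2].astype(np.float32)*1000);print('s1',c,r,len(P),np.percentile(P[:,2],98))
W=cloud(snap('top')).reshape(-1,3)
P=W[(abs(W[:,0]-.637)<.05)&(abs(W[:,1]+.05)<.05)&(W[:,2]>.066)&(W[:,2]<.09)]
print('s2 placed',len(P),cv2.minEnclosingCircle(P[:,:2].astype(np.float32)*1000) if len(P) else 0)
P=V[(abs(V[:,0]-.637)<.05)&(abs(V[:,1]+.05)<.05)&(V[:,2]>.066)&(V[:,2]<.09)]
print('s2 wrist',len(P),cv2.minEnclosingCircle(P[:,:2].astype(np.float32)*1000) if len(P) else 0)
E
```

```text
t 22.4 pos [0.4313 0.0021 0.1659] rot [ 1.0e+00 -1.7e-03  6.0e-04 -1.0e-04]
cam [0.508 0.001 0.313] dir [-0.303  0.001 -0.953]
s1 (425.9639587402344, 1.1154714822769165) 23.46086311340332 1893 0.08504125178417353
s2 placed 87 ((638.1622924804688, -49.00847625732422), 22.57703971862793)
s2 wrist 0 0
```

>>> servo_tool:
  series: "1 -0.5 -0.1 -5 0 0 0;1 -0.5 -0.1 -9 0 0 0;1 -0.5 -0.1 -12 0 0 0;1 -0.5 -0.1 -12.6 0 0 0;1 -0.5 -0.1 -12.6 0 0 0;-1 -0.5 -0.1 -12.6 0 0 0;-1 -0.5 -0.1 -12.6 0 0 0;-1 -0.5 -0.1 -12.6 0 0 0;-1 -0.5 -0.1 -12.6 0 0 0;-1 -0.5 -0.1 -12.6 0 0 0"
  squeeze: 35

```text
t: 23.45
ee_pos: [0.4262, 0.0012, 0.0407]
ee_rot: [1.0, -0.002, 0.001, -0.0]
ft_force: [-1.7, -0.1, 13.3]
grip_width: 0.0453
finger_force: 34.0
```

>>> servo_tool:
  series: "-1 0 0 4 0 0 0;-1 0 0 9 0 0 0;-1 4 0 10 0 0 0;-1 9 1 10 0 0 0;-1 13 1.5 10 0 0 0;-1 17 2.4 10 0 0 0;-1 21 2.4 10 0 0 0;-1 22.3 2.4 10 0 0 0;-1 22.3 2.4 10 0 0 0;-1 22.3 2.4 10 0 0 0"

```text
t: 24.45
ee_pos: [0.6475, 0.0251, 0.1398]
ee_rot: [1.0, -0.002, -0.0, -0.0]
ft_force: [-0.7, -0.0, -1.4]
grip_width: 0.0453
finger_force: 36.6
```

>>> servo_tool:
  series: "-1 0 0 -4 0 0 0;-1 0 0 -7 0 0 0;-1 0 0 -9 0 0 0;-1 0 0 -9.5 0 0 0;-1 0 0 -9.5 0 0 0;0.25 0 0 -9.5 0 0 0;0.25 0 0 -9.5 0 0 0;0.25 0 0 -9.5 0 0 0;0.25 0 0 -9.5 0 0 0"

```text
t: 25.35
ee_pos: [0.6483, 0.0251, 0.0449]
ee_rot: [1.0, -0.002, 0.0, -0.0]
ft_force: [0.7, 0.8, -1.1]
grip_width: 0.0536
finger_force: 0.0
```

>>> servo_tool:
  series: "0.25 0 0 4 0 0 0;0.25 0 0 8 0 0 0;0.25 0 0 12 0 0 0;0.25 -5 0 15 0 0 0;1 -10 -5 15 0 0 0;1 -15 -10 15 0 0 0;1 -15 -15 15 0 0 0;1 -15 -20 15 0 0 0;1 -15 -20 15 0 0 0;1 -15 -20 15 0 0 0"

```text
t: 26.35
ee_pos: [0.4968, -0.1803, 0.1949]
ee_rot: [1.0, -0.005, -0.0, 0.001]
ft_force: [0.5, 1.5, -0.0]
grip_width: 0.0855
finger_force: 0.0
```

```bash
python3 - <<'E'
from h import *
s=snap('top');W=cloud(s).reshape(-1,3)
cv2.imwrite('pics/fin.png',cv2.resize(s['color'][160:340,150:470,::-1],None,fx=2.4,fy=2.4))
for n,x,y,z in (('s1',.648,.025,.078),('s2',.638,-.049,.068)):
    P=W[(abs(W[:,0]-x)<.037)&(abs(W[:,1]-y)<.037)&(W[:,2]>z)&(W[:,2]<.1)]
    print(n,len(P),cv2.minEnclosingCircle(P[:,:2].astype(np.float32)*1000),P[:,2].max())
t=np.array([.643,-.0139]);d=np.array([.1656,.986]);print('bays',t+.037*d,t-.037*d)
s=snap('scene','sc1.png');cv2.imwrite('pics/sc2.png',cv2.resize(s['color'][180:360,180:440,::-1],None,fx=2.6,fy=2.6))
E
```

```text
s1 88 ((647.4194946289062, 26.077980041503906), 23.577301025390625) 0.09201083255359155
s2 81 ((638.1099243164062, -49.348419189453125), 22.236391067504883) 0.08336471949435897
bays [0.6491272 0.022582 ] [ 0.6368728 -0.050382 ]
```

View pics/sc2.png

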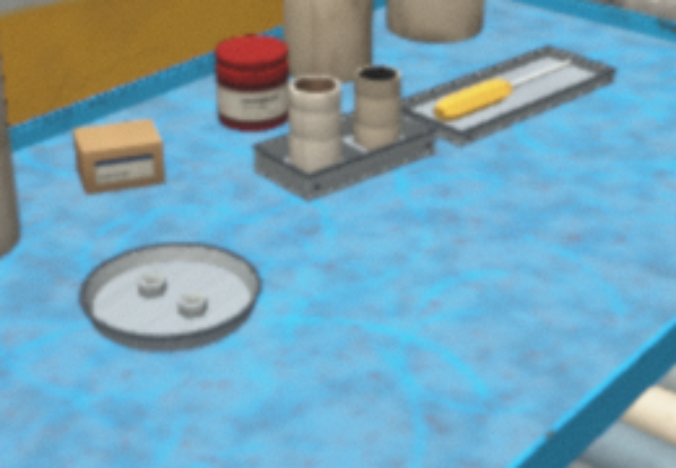

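View pics/fin.png

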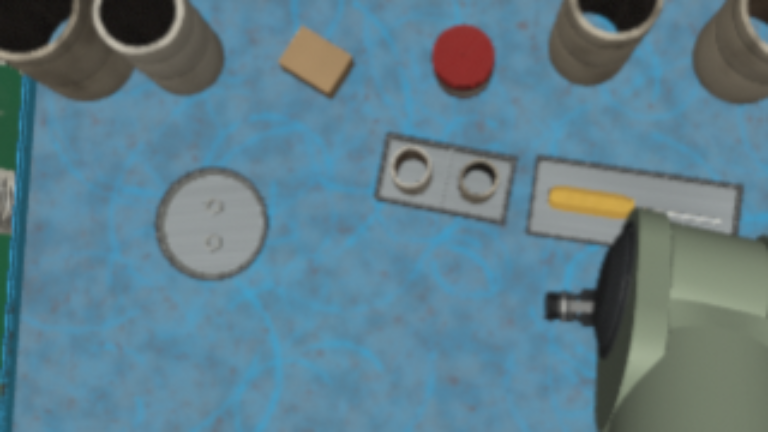

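Both pictures show the nuts in the dish, the sleeves upright in their bays within about 4 mm of centre, and the screwdriver flat in the long tray. The tin and carton don't appear to have moved.

```bash
python3 -c "
from rig import ctrl
print(ctrl.close_job())"
```

```text
the job is handed in; nothing more can be done
None
```

I handed the job in at about 26 s: both nuts are in the dish, a sleeve stands upright in each bay about 4 mm or less from centre, the screwdriver lies flat along the long tray, and the tin and carton were left alone; the hand-in gave no verdict.

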